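Set the back stop, pack the nest plate and hold it home for clamping

TASK

Set up the fly-press fixture: turn the black back-stop knob until its white pointer is on the red mark, then push the aluminium nest plate back against the stop bar and stand the brass packing block, upright and fully down on the bed, in the gap in front of the plate at the one jaw pad where the gap is wide enough for it; do not force it in where it is too narrow. Then press the packing block firmly against the plate so that the plate sits square and flush on the stop bar, and finish while still holding the block and pressing like that, ready for somebody to tighten the clamps. Leave the other tools and parts where they are.

Things in the scene. Friction and masses are not known exactly. Their poses are not given: they have to be found in the camera images.
- bolster: Fixed fixture: grey base plate 240 (x) x 270 (y) x 18 mm; origin on its underside, bed (plate top) 18 above. x points from the front rail to stop bar and knob. In its frame, mm: dark front rail along y, x -105 to -85, 16 high above the bed; stop bar's face at x 3 with the dial at 0, at 10 on the red mark; green cam housing x 45 to 125, 22 high; end pins 14 high at x -30, y +-97.
- stop_knob (a joint): Knob angle, rad: 0 at the first tick, grows clockwise seen from above, a tick every 0.2 up to 2.0; the red mark is at 1.4 (eighth tick). Stiff (about 0.25 N m), stays where left; starts at 0 to 0.4. A cam inside draws the stop bar back (fixture +x) 5 mm per rad; some 45 N on the bar would turn it back.
- knob_grip (a point): Point on the upright axis of the knob (fixture x 85, y 0 mm), half way up its grip bar. Black disc 48 mm across carrying a bar 44 long, 12 wide, 24 high, with a white pointer line; bar top 12 above this point, disc 12 below. x axis along the bar to the pointer end: 0.7 rad left (counter-clockwise) of fixture x at joint 0, 0.7 rad right of it on the red mark.
- stop_bar: Steel back stop bar on two guide rods, 16 (x) x 190 (y) x 24 mm high, standing at bed height; driven by the knob. Origin at bed height, in the middle of the face that the plate comes against; x points away from the plate.
- stop_face (a point): Middle of the stop bar's face, 12 mm above the bed; x points away from the plate.
- nest: Loose aluminium nest plate on the bed, 60 (x) x 180 (y) x 32 mm high, 0.48 to 0.72 kg, dark hole in the middle. Origin: centre of its underside; x towards the stop bar. Starts 1 to 6 mm clear of the bar and slightly askew, and stays there when the bar is drawn back. Its top 16 mm stand above pads and rail, so it can be pushed there from the front; sliding it takes 4 to 9 N.
- nest_back (a point): Middle of the plate's back edge face (the face that goes against the stop bar), 12 mm above the plate's underside.
- packer: Brass packing block standing on the table: body 20 (x) x 46 (y) x 42 mm high, grip tab 14 (x) x 30 (y) x 32 mm high on top (74 in all), 0.28 to 0.42 kg. Origin: centre of its underside. It goes in with its 20 mm across the gap (its x along the fixture's x, either way round).
- pad_thin: Copper jaw pad fixed on the dark rail's inner face, 10 mm thick (x), 58 long (y), 16 high. The widest place: 25 mm between pad and plate with the dial on red and the plate flush. The three pads sit side by side at fixture x -85, y -60, 0, +60 mm in any order. Origin on the rail's face, at bed height, mid length; x towards the plate.
- pad_mid: As pad_thin but 19 mm thick: leaves 16 mm, too narrow for the packing block.
- pad_thick: As pad_thin but 22 mm thick: leaves 13 mm, too narrow for the packing block.
- hammer: Bystander: hammer lying on the table, right.
- spanner: Bystander: spanner lying on the table, right.
- punch: Bystander: dark steel punch, 52 mm foot, 60 mm high.
- die_ring: Bystander: steel die ring 72 mm across, 22 mm high.
- blank_slug: Bystander: steel slug 44 mm across, 30 mm high.
- spool: Bystander: blue flanged sleeve 76 mm across, 98 mm high.
- oil: Bystander: yellow oil bottle 52 mm across, 130 mm high.

How it is judged:
By the outcome, as a careful person would: the job done as asked, in the order asked, and still so for the second after the job is handed in, while the arm keeps its last pose, push and grip.
It also fails if it takes over 61 s, if anything falls off the work surface, if the arm or the gripper's body presses on something with over 40 N, if the wrist force passes 120 N, or if a joint passes its speed limit or range.

ROBOT

A 6-joint arm with a two-finger parallel gripper is mounted at the origin on the work surface. World frame = base frame: x ahead of the robot, y to its left, z up, the work surface at z = 0. Lengths are in m, angles in rad, forces in N, time in s.
With the tool pointing down it reaches from about 0.3 to 0.775 m from the base axis. Payload 14.6 kg.
Tool frame: the origin (TCP) lies at the very end of the fingers, on their centre line; the grasp point (between the pads) lies 19 mm behind it; z points along the fingers, y is the line along which they close (so a half turn about z gives the same grasp; the last joint's range is limited). The gripper opens to 94 mm and grips with 3 to 60 N. Pads are 16 mm wide; open, the fingers measure 119 mm over their backs; the gripper's body (75 mm by 177 mm) begins 78 mm behind the grasp point.
Start: joints at [-1.283, 0.3, 1.521, -0, 1.321, -0.067], TCP at [0.191, -0.516, 0.205] pointing down, gripper open.
Joint ranges: [-3.03, 3.03], [-0.79, 2.21], [0.23, 2.52], [-1.04, 4.18], [0, 3.07], [-2.55, 2.55]. Speed limits (rad/s): [2.22, 2.22, 2.57, 3.14, 3.14, 3.14].

INTERFACE

Orientations are given as [roll, pitch, yaw] about the fixed x, y, z axes, in that order (R = Rz(yaw) Ry(pitch) Rx(roll)).
In Python, from station import ctrl gives the robot as it stands.
- The arm moves only by the tool move_arm, never from a script. Its argument "increments" is a list of rows, each a list of 7 numbers: the opening, from 0 (shut) to 1 (fully open), then the shift along the tool's x, y, z in units of 50 mm (1.0 is 50 mm), then the turn, a rotation vector about the tool's x, y, z in rad. In form: [[claw, tx, ty, tz, rx, ry, rz], ...]. A call has 1 to 20 rows; each row shifts and turns the commanded pose from where the row before left it, along the tool's axes as they then stand; what a row does not reach is not made up. A row lasts 1/10 s, in which the tool goes at most 50 mm and 8.59 degrees, less where a joint would pass 70% of its speed; a pose out of reach is approached as far as the arm can. A call is refused whole if a number of a shift passes 1 or a number of a turn 0.15, either way. A call with a gripper value outside its range is refused whole. The fingers move at their own pace and stop on an object; "force" is the grip in N (left out, the last holds). Time passes only in rows, so rows that do not move let the fingers close. It gives the time, the measured TCP pose, the force, the opening and the grip force at its end, in the units of the state.
- ctrl.get_obs(): the state, without advancing time (a new reading comes with each control period).
- ctrl.camera(name): name is "scene" or "top" or "wrist"; returns a dict with "color" (400x640x3 uint8, blue, green, red), "K" (3x3 intrinsics, pixels), "pose" (4x4, takes a point from camera to world coordinates); the wrist camera has in their place "tool_from_camera" (4x4, takes a point from camera to tool coordinates, whose origin is the TCP and whose axes are the flange's). Camera axes: x right, y down, z forward; pixel columns grow to the right and rows downward; lengths in m; the calibration is good to about 2 mm. A picture is of the moment at which its call begins: read the wrist's pose just before it. There is no depth.
- ctrl.hand_in(): hands the job in; it is judged then, once.
Trained networks look in a picture, given as the dict that the camera call returned (one of the last four; its "shot" number tells which), for a name from the list of things; names that differ only in an ending like _2 or _b are one class to them, and where a whole thing is asked for, a point or a joint stands for the part that bears it (a point fixed in the world has none). Each returns a list of dicts, best first, with "conf" (0 to 1); they miss things now and then, are a little off and sometimes report something else, mostly with a low value. They report only what shows in the picture. A call takes as long as a camera call.
- ctrl.cut_out(name, picture): "mask" (400x640 bool, what is visible of it) and "centre" ([row, column] in pixels, amid what is visible of it).
The state is a dict: "time_s": time; "qpos": joint angles; "joint_vel": joint speeds; "tau": joint torques, N m; "ee_pos": TCP position; "eef_rot": TCP orientation; "force": force on the tool from outside, world axes, zero at the start; "moment": the same for the moment, N m; "grip_width": finger opening in m; "grip_force": force on a finger pad.
Only numpy, scipy, OpenCV 4.12 (cv2) and the standard library are available. Lean on these libraries where they do the work, as an engineer would, in place of code of your own. Each camera call takes 0.05 s, during which the arm holds its last target. There are 200 camera calls.

## Working session

There is one attempt and no reset: what is moved stays moved. The work goes in short steps, Python scripts to look and compute and a tool call to move; the robot and the scene stay as the last step left them, time stands still between calls to the robot, and variables do not carry over. Pictures are saved under pics/ and viewed, at most 10 in all, crops included, and the job is handed in when it is done.

Besides the shell and the picture viewer there is one more tool, called after ">>>" by a JSON object that holds its "api" and its "payload". move_arm: Moves the arm, as the interface text tells. Its arguments: {"type":"object","properties":{"increments":{"type":"array","items":{"type":"array","items":{"type":"number"}}},"force":{"type":"number"}},"required":["increments"]}

```bash
mkdir -p pics; ls; cat > h.py <<'E'
import numpy as np, cv2
from station import ctrl
from scipy.spatial.transform import Rotation as R
def px2w(c,u,v,z,T=None):
    T=c.get("pose") if T is None else T
    T=np.array(T);d=T[:3,:3]@np.linalg.inv(np.array(c["K"]))@[u,v,1.0]
    return T[:3,3]+d*(z-T[2,3])/d[2]
def w2px(c,P,T=None):
    T=np.array(c.get("pose") if T is None else T)
    p=(np.atleast_2d(P)-T[:3,3])@T[:3,:3]; q=p@np.array(c["K"]).T
    return q[:,:2]/q[:,2:]
def wristT(o,c):
    M=np.eye(4);M[:3,:3]=R.from_euler("xyz",o["eef_rot"]).as_matrix();M[:3,3]=o["ee_pos"]
    return M@np.array(c["tool_from_camera"])
E
python3 - <<'E'
from h import *
o=ctrl.get_obs();print(o)
for n in["scene","top"]:
    c=ctrl.camera(n);cv2.imwrite(f"pics/{n}0.png",c["color"]);print(n,np.round(c["pose"],3).tolist(),np.round(c["K"]).tolist())
    for t in["bolster","stop_knob","stop_bar","nest","packer","pad_thin","pad_mid","pad_thick"]:
        r=ctrl.cut_out(t,c)
        for k in r[:2]: print(t,round(k["conf"],2),np.round(k["centre"]),k["mask"].sum())
E
```

```text
pics
{'time_s': 0.0, 'qpos': array([-1.28259339e+00,  3.00467858e-01,  1.52160688e+00, -1.45323659e-05,
        1.32071035e+00, -6.65945118e-02]), 'joint_vel': array([1.55693155e-03, 1.42070531e-06, 1.19960462e-04, 8.71008406e-04,
       3.37590221e-04, 1.93815271e-03]), 'tau': array([-3.50851406e-04, -5.31807554e+01, -3.52737880e+01,  7.08269281e-02,
        2.43939960e-02, -8.35335845e-05]), 'ee_pos': array([ 0.19098783, -0.51547939,  0.2048772 ]), 'eef_rot': array([-3.14040192e+00, -6.53063813e-05,  3.54801018e-01]), 'force': array([-0.11657604,  0.16955234, -0.49596401]), 'moment': array([ 0.03234478, -0.07909907, -0.01952436]), 'grip_force': 0.0, 'grip_width': 0.09419133535192109}
scene [[-0.095, 0.601, -0.794, 1.57], [0.995, 0.042, -0.088, 0.147], [-0.02, -0.798, -0.602, 0.883], [0.0, 0.0, 0.0, 1.0]] [[448.0, 0.0, 319.0], [0.0, 448.0, 198.0], [0.0, 0.0, 1.0]]
bolster 0.58 [228. 299.] 4348
stop_knob 0.5 [229. 288.] 196
stop_bar 0.94 [216. 297.] 547
packer 0.8 [205. 394.] 271
pad_mid 0.17 [195. 203.] 602
top [[0.008, -0.986, 0.169, 0.285], [-1.0, -0.01, -0.006, 0.014], [0.007, -0.169, -0.986, 1.365], [0.0, 0.0, 0.0, 1.0]] [[495.0, 0.0, 325.0], [0.0, 495.0, 207.0], [0.0, 0.0, 1.0]]
bolster 0.86 [186. 344.] 6551
bolster 0.67 [167. 344.] 250
stop_knob 0.65 [167. 344.] 238
stop_knob 0.26 [147. 226.] 287
stop_bar 0.61 [195. 345.] 645
stop_bar 0.39 [250. 170.] 431
nest 0.81 [214. 340.] 1584
packer 0.56 [229. 233.] 181
pad_thin 0.55 [227. 339.] 79
pad_mid 0.48 [223. 316.] 140
pad_thick 0.58 [228. 357.] 156
```

```bash
python3 - <<'E'
from h import *
t=cv2.imread("pics/top0.png");c=cv2.resize(t[120:280,180:440],None,fx=3,fy=3,interpolation=cv2.INTER_CUBIC);cv2.imwrite("pics/top0c.png",c)
c=ctrl.camera("top")
for n,u,v,z in[("knob",344,167,.05),("packer",233,229,.05),("nest",340,214,.05),("bar",345,195,.042)]:print(n,px2w(c,u,v,z).round(3))
E
```

```text
knob [ 0.623 -0.044  0.05 ]
packer [0.449 0.252 0.05 ]
nest [ 0.493 -0.033  0.05 ]
bar [ 0.546 -0.047  0.042]
```

View pics/top0c.png

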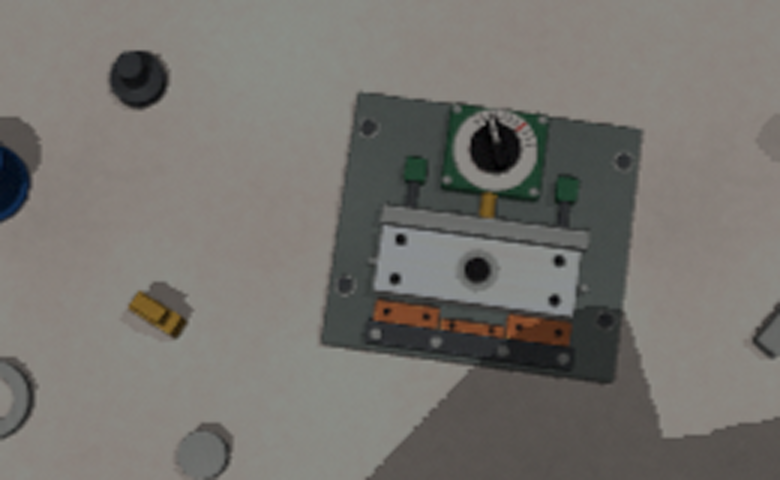

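View pics/scene0.png

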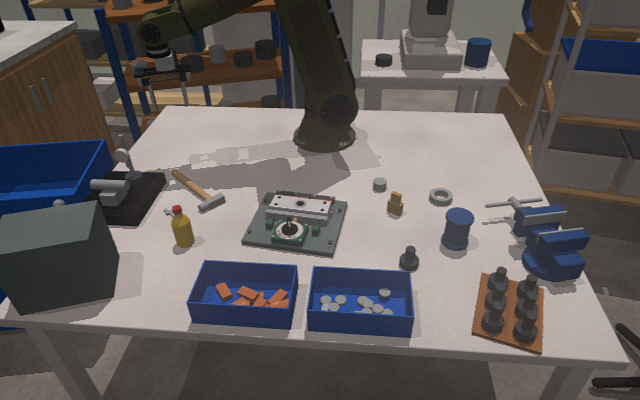

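The top view shows the fixture at crop (480,235), turned about -0.13 rad. The knob pointer is near the second tick and the thin pad is in the middle at crop (473,327). The packer is at crop (157,313). Next I move over the fixture for a closer wrist view.

>>> {"api": "move_arm", "payload": {"increments": [[0.5,0.77,-0.49,-0.15,0,0,0],[0.5,0.77,-0.49,-0.15,0,0,0],[0.5,0.77,-0.49,-0.15,0,0,0],[0.5,0.77,-0.49,-0.15,0,0,0],[0.5,0.77,-0.49,-0.15,0,0,0],[0.5,0.77,-0.49,-0.15,0,0,0],[0.5,0.77,-0.49,-0.15,0,0,0],[0.5,0.77,-0.49,-0.15,0,0,0],[0.5,0.77,-0.49,-0.15,0,0,0],[0.5,0.77,-0.49,-0.15,0,0,0],[0.5,0.77,-0.49,-0.15,0,0,0],[0.5,0.77,-0.49,-0.15,0,0,0],[0.5,0.77,-0.49,-0.15,0,0,0],[0.5,0,0,0,0,0,0]], "force": 40}}

```text
time_s: 2.35
ee_pos: [0.5517, -0.0395, 0.3031]
eef_rot: [-3.141, -0.001, 0.359]
force: [-0.4, -0.5, -0.6]
grip_width: 0.0472
grip_force: 0.0
```

```bash
python3 - <<'E'
from h import *
o=ctrl.get_obs();c=ctrl.camera("wrist");cv2.imwrite("pics/w1.png",c["color"])
print(o["time_s"],o["ee_pos"],o["eef_rot"],np.round(c["tool_from_camera"],3).tolist(),np.round(c["K"]).tolist())
T=wristT(o,c);np.savez("w1.npz",T=T,K=c["K"])
for t in["stop_knob","stop_bar","nest","pad_thin","pad_mid","pad_thick"]:
    for k in ctrl.cut_out(t,c)[:1]: print(t,round(k["conf"],2),np.round(k["centre"]),k["mask"].sum())
E
```

```text
2.35 [ 0.55169237 -0.03948807  0.3031352 ] [-3.14129355e+00 -7.95274523e-04  3.59047746e-01] [[-0.001, -0.973, -0.229, 0.066], [1.0, -0.002, 0.0, 0.0], [-0.001, -0.229, 0.973, -0.179], [0.0, 0.0, 0.0, 1.0]] [[299.0, 0.0, 322.0], [0.0, 299.0, 200.0], [0.0, 0.0, 1.0]]
stop_knob 0.8 [135. 342.] 820
stop_bar 0.92 [174. 324.] 1895
nest 0.66 [197. 306.] 4984
pad_thin 0.55 [228. 292.] 297
pad_mid 0.83 [212. 259.] 489
pad_thick 0.95 [243. 328.] 472
```

View pics/w1.png

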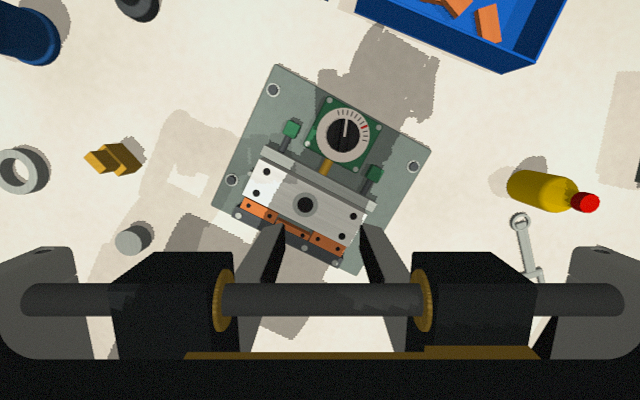

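The wrist view shows the bolster corners at about (277,64), (438,150) and (210,210), and the knob at (342,135). The thin pad is the middle one at (292,228). I'll fit the fixture pose from these.

```bash
cat >> h.py <<'E'
def corners(c,T,z=.018):
    m=max(ctrl.cut_out("bolster",c),key=lambda k:k["conf"])["mask"].astype(np.uint8)
    cs,_=cv2.findContours(m,0,2);h=cv2.convexHull(np.vstack(cs))
    return cv2.minAreaRect(np.array([px2w(c,*p[0],z,T)[:2]*1000 for p in h],np.float32)), m.sum()
E
python3 - <<'E'
from h import *
o=ctrl.get_obs();c=ctrl.camera("wrist");T=wristT(o,c)
print("wrist",corners(c,T))
for n,u,v in[("FL",277,64),("FR",438,150),("NL",210,210)]:print(n,px2w(c,u,v,.018,T).round(4))
k=ctrl.cut_out("stop_knob",c)[0];m=k["mask"];ys,xs=np.nonzero(m);print(xs.min(),xs.max(),ys.min(),ys.max())
for z in(.05,.06,.07):print(z,px2w(c,k["centre"][1],k["centre"][0],z,T).round(4))
t=ctrl.camera("top");print("top",corners(t,np.array(t["pose"])))
for n,u,v in[("FL",300,151),("FR",393.7,163.3),("NL",287,235),("NR",384,247)]:print(n,px2w(t,u,v,.018).round(4))
k=ctrl.cut_out("stop_knob",t)[0]
for z in(.05,.06,.07):print(z,px2w(t,k["centre"][1],k["centre"][0],z).round(4))
cr=cv2.resize(c["color"][90:280,210:440],None,fx=3.4,fy=3.1,interpolation=cv2.INTER_CUBIC)
cv2.imwrite("pics/w1c.png",cr)
E
```

```text
wrist (((541.7390747070312, -36.837890625), (268.67779541015625, 240.44248962402344), 82.71092987060547), np.uint64(18810))
FL [0.6757 0.0706 0.018 ]
FR [ 0.6445 -0.1994  0.018 ]
NL [0.4318 0.1036 0.018 ]
323 356 115 149
0.05 [ 0.6122 -0.0432  0.05  ]
0.06 [ 0.6122 -0.0427  0.06  ]
0.07 [ 0.6122 -0.0422  0.07  ]Traceback (most recent call last):
  File "<stdin>", line 7, in <module>
  File "h.py", line 16, in corners
    m=max(ctrl.cut_out("bolster",c),key=lambda k:k["conf"])["mask"].astype(np.uint8)
      ~~~^^^^^^^^^^^^^^^^^^^^^^^^^^^^^^^^^^^^^^^^^^^^^^^^^^
ValueError: max() iterable argument is empty
```

```bash
python3 - <<'E'
from h import *
o=ctrl.get_obs();c=ctrl.camera("wrist");T=wristT(o,c)
F=np.array([.5417,-.0368]);a=-.127
def f(x,y,z):return [F[0]+(x*np.cos(a)-y*np.sin(a))/1e3,F[1]+(x*np.sin(a)+y*np.cos(a))/1e3,z/1e3]
s=3.4;im=cv2.resize(c["color"][80:255,215:440],None,fx=s,fy=s,interpolation=cv2.INTER_CUBIC)
def d(pts,col):
    p=((w2px(c,np.array([f(*q) for q in pts]),T)-[215,80]+.5)*s).astype(int)
    cv2.polylines(im,[p.reshape(-1,1,2)],True,col,1)
r=lambda x0,x1,y0,y1,z:[(x0,y0,z),(x1,y0,z),(x1,y1,z),(x0,y1,z)]
d(r(-120,120,-135,135,18),(255,0,255));d(r(-105,-85,-92,92,34),(255,255,0));d(r(45,125,-40,40,40),(0,255,0))
d([(85+24*np.cos(t),24*np.sin(t),52) for t in np.linspace(0,6.28,30)],(0,0,255))
d(r(4,20,-95,95,42),(0,255,255))
for g in[(40,60)]:d([(85,0,g[0]),(85,0,g[1])],(0,0,255))
cv2.imwrite("pics/w2.png",im)
m=ctrl.cut_out("stop_knob",c)[0]["mask"];ys,xs=np.nonzero(m);print(xs.min(),xs.max(),ys.min(),ys.max(),w2px(c,[f(85,0,52)],T))
E
```

```text
324 356 116 149 [[343.19348875 126.64748035]]
```

View pics/w2.png

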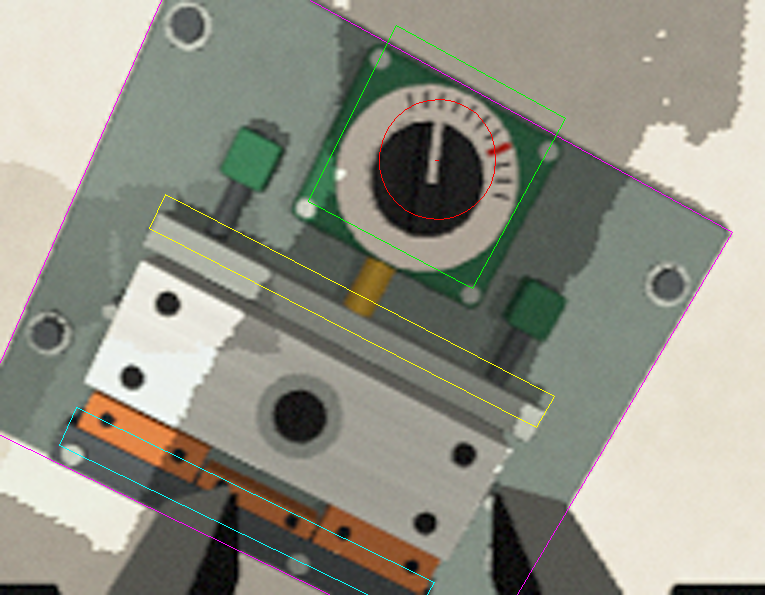

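The overlay shows the plate origin sits about 10 mm forward of the plate centre. The real knob centre is at overlay (428,180), against (437,158) predicted. I go down over the knob for a close look.

>>> {"api": "move_arm", "payload": {"increments": [[0.5,0.23,0.12,0.77,0,0,0.018],[0.5,0.23,0.12,0.77,0,0,0.018],[0.5,0.23,0.12,0.77,0,0,0.018],[0.5,0.23,0.12,0.77,0,0,0.018],[0.5,0.23,0.12,0.77,0,0,0.018],[0.5,0,0,0,0,0,0]]}}

```text
time_s: 3.65
ee_pos: [0.6119, -0.0535, 0.105]
eef_rot: [-3.138, 0.008, 0.264]
force: [-0.6, 0.1, 0.1]
grip_width: 0.0475
grip_force: 0.0
```

```bash
python3 - <<'E'
from h import *
o=ctrl.get_obs();c=ctrl.camera("wrist");T=wristT(o,c);print(o["ee_pos"],o["eef_rot"],T[:3,3])
s=2;im=c["color"][0:300,120:520];cv2.imwrite("pics/w3.png",cv2.resize(im,None,fx=s,fy=s,interpolation=cv2.INTER_CUBIC))
k=ctrl.cut_out("stop_knob",c)
for k in k[:1]:
    m=k["mask"];ys,xs=np.nonzero(m);print(k["conf"],k["centre"],xs.min(),xs.max(),ys.min(),ys.max())
E
```

```text
[ 0.61193543 -0.05353662  0.10504907] [-3.13813671  0.00796798  0.26435864] [ 0.67699207 -0.03686374  0.28366708]
0.59 [205.7, 313.4] 287 342 175 238
```

View pics/w3.png

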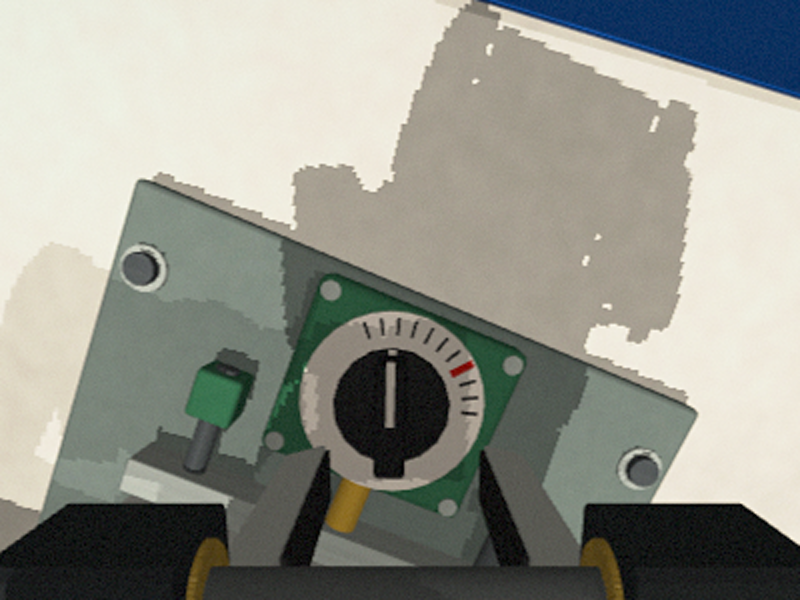

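The close view shows the bar lying along the tool's x axis. Bar top is centred near crop (389,412) and the disc near (392,403). The red mark is at (462,369), and the pointer sits between the second and third ticks.

```bash
python3 - <<'E'
from h import *
o=ctrl.get_obs();c=ctrl.camera("wrist");T=wristT(o,c);print(o["ee_pos"],o["eef_rot"])
for u,v,z in[(389,412,.066),(389,412,.072),(389,412,.078),(392,403,.042),(392,403,.048),(392,403,.054),(391,400,.041)]:print(z,px2w(c,120+u/2,v/2,z,T).round(4))
r=px2w(c,120+462/2,369/2,.041,T);p0=px2w(c,120+391/2,400/2,.041,T);print("red dir",np.arctan2(*(r-p0)[1::-1]))
a=px2w(c,120+390/2,428/2,.072,T);b=px2w(c,120+391/2,362/2,.072,T);print("bar dir",np.arctan2(*(b-a)[1::-1]))
ROT=R.from_euler("xyz",o["eef_rot"]).as_matrix();print("to .617,-.046:",ROT.T@(np.array([.617,-.046,.09])-o["ee_pos"])/.05)
E
```

```text
[ 0.61365087 -0.05363081  0.11122778] [-3.14141479e+00  3.60726204e-04  2.65343042e-01]
0.066 [ 0.6204 -0.0462  0.066 ]
0.072 [ 0.6219 -0.046   0.072 ]
0.078 [ 0.6234 -0.0457  0.078 ]
0.042 [ 0.6185 -0.0475  0.042 ]
0.048 [ 0.6199 -0.0472  0.048 ]
0.054 [ 0.6213 -0.0469  0.054 ]
0.041 [ 0.6194 -0.0468  0.041 ]
red dir -0.8862181655619538
bar dir 0.2440567237006575
to .617,-.046: [ 0.10481362 -0.12963407  0.42454088]
```

>>> {"api": "move_arm", "payload": {"increments": [[0.5,0.08,-0.05,0.3,0,0,0.015],[0.5,0.08,-0.05,0.3,0,0,0],[0.5,0,0,0.3,0,0,0],[0.5,0,0,0.08,0,0,0],[0.5,0,0,0,0,0,0],[0.5,0,0,0,0,0,0]]}}

```text
time_s: 4.4
ee_pos: [0.6204, -0.0469, 0.0618]
eef_rot: [3.141, -0.0, 0.25]
force: [-0.3, 0.5, 0.2]
grip_width: 0.047
grip_force: 0.0
```

>>> {"api": "move_arm", "payload": {"increments": [[0.5,0,0,0.1,0,0,0],[0,0,0,0,0,0,0],[0,0,0,0,0,0,0],[0,0,0,0,0,0,0],[0,0,0,0,0,0,0],[0,0,0,0,0,0,0]], "force": 45}}

```text
time_s: 5.0
ee_pos: [0.62, -0.0457, 0.0566]
eef_rot: [-3.139, 0.0, 0.25]
force: [-0.9, 4.7, 5.0]
grip_width: 0.0118
grip_force: 45.0
```

Gripped at 12 mm, which matches the bar. Now I turn it clockwise.

>>> {"api": "move_arm", "payload": {"increments": [[0,0,0,0,0,0,0.109],[0,0,0,0,0,0,0.109],[0,0,0,0,0,0,0.109],[0,0,0,0,0,0,0.109],[0,0,0,0,0,0,0.109],[0,0,0,0,0,0,0.109],[0,0,0,0,0,0,0.109],[0,0,0,0,0,0,0.109],[0,0,0,0,0,0,0.109],[0,0,0,0,0,0,0.109],[0,0,0,0,0,0,0],[0,0,0,0,0,0,0]]}}

```text
time_s: 6.2
ee_pos: [0.6192, -0.048, 0.0566]
eef_rot: [3.139, 0.0, -0.841]
force: [-8.4, -7.3, 5.8]
grip_width: 0.0114
grip_force: 45.0
```

```bash
python3 - <<'E'
from h import *
o=ctrl.get_obs();c=ctrl.camera("wrist");T=wristT(o,c);print(o["ee_pos"],o["eef_rot"],o["moment"],o["qpos"])
cv2.imwrite("pics/w4.png",cv2.resize(c["color"][60:300,190:450],None,fx=3,fy=2.5,interpolation=cv2.INTER_CUBIC))
E
```

```text
[ 0.61924551 -0.04798347  0.05656626] [ 3.13872275e+00  4.21508528e-04 -8.40664274e-01] [-1.40458156  1.66659978  0.03602667] [-1.35459551e-01  6.07618193e-01  1.44145472e+00 -2.15140363e-03
  1.09470189e+00  2.27698855e+00]
```

View pics/w4.png

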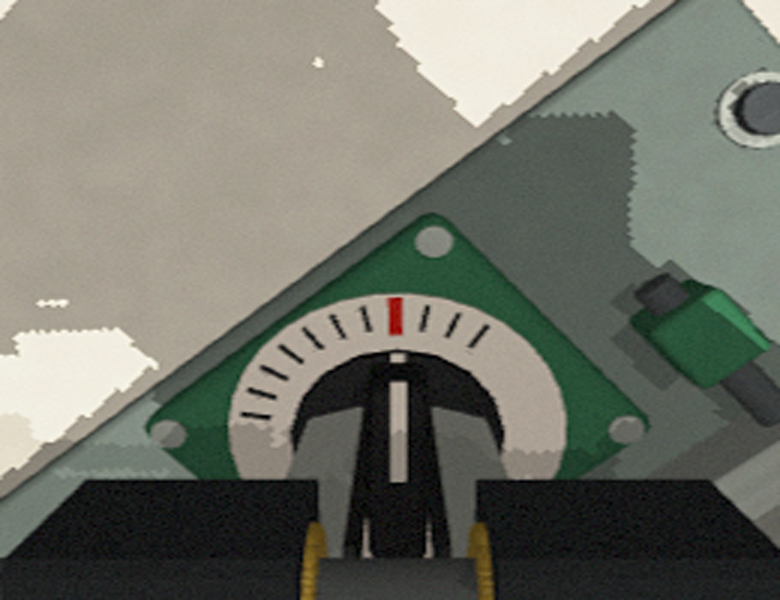

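The pointer at (398,357) is on the red mark at (396,315). I release, lift and turn square to the fixture, then check again from there.

>>> {"api": "move_arm", "payload": {"increments": [[0.4,0,0,0,0,0,0],[0.4,0,0,0,0,0,0],[0.4,0,0,-0.3,0,0,0],[0.4,0,0,-0.4,0,0,0],[1,0,0,-0.4,0,0,-0.143],[1,-0.6,0,-0.3,0,0,-0.143],[1,0,0,0,0,0,-0.143],[1,0,0,0,0,0,-0.143],[1,0,0,0,0,0,-0.142],[1,0,0,0,0,0,0],[1,0,0,0,0,0,0]]}}

```text
time_s: 7.35
ee_pos: [0.5973, -0.0275, 0.1272]
eef_rot: [-3.142, -0.001, -0.13]
force: [0.4, 0.3, 0.6]
grip_width: 0.09
grip_force: 0.0
```

```bash
python3 - <<'E'
from h import *
o=ctrl.get_obs();c=ctrl.camera("wrist");T=wristT(o,c);print(o["ee_pos"],o["eef_rot"],o["moment"],o["force"])
F=np.array([.5362,-.036]);a=-.127
def f(x,y,z):return [F[0]+(x*np.cos(a)-y*np.sin(a))/1e3,F[1]+(x*np.sin(a)+y*np.cos(a))/1e3,z/1e3]
s=2;im=cv2.resize(c["color"][50:330,140:500],None,fx=s,fy=s,interpolation=cv2.INTER_CUBIC)
def d(pts,col):
    p=((w2px(c,np.array([f(*q) for q in pts]),T)-[140,50]+.5)*s).astype(int);cv2.polylines(im,[p.reshape(-1,1,2)],True,col,1)
r=lambda x0,x1,y0,y1,z:[(x0,y0,z),(x1,y0,z),(x1,y1,z),(x0,y1,z)]
d(r(-115,125,-135,135,18),(255,0,255));d(r(-105,-85,-92,92,34),(255,255,0));d(r(10,26,-95,95,42),(0,255,255));d(r(-50,10,-90,90,50),(0,255,0))
cv2.imwrite("pics/w5.png",im)
t=ctrl.camera("top");T=np.array(t["pose"])
for k in ctrl.cut_out("packer",t)[:1]:
    m=k["mask"].astype(np.uint8);cs,_=cv2.findContours(m,0,2);h=np.vstack(cs);print(k["conf"],k["centre"],m.sum())
    for z in(.042,.074):print(z,px2w(t,k["centre"][1],k["centre"][0],z).round(4),cv2.minAreaRect(np.array([px2w(t,*p[0],z)[:2]*1000 for p in h],np.float32)))
E
```

```text
[ 0.59734869 -0.02745476  0.12716699] [-3.14152586e+00 -7.25453983e-04 -1.30405976e-01] [7.90860167e-02 6.69031769e-05 6.02266927e-03] [0.36413075 0.31618075 0.63619565]
0.72 [223.5, 233.2] 153
0.042 [0.4652 0.254  0.042 ] ((462.3280334472656, 255.9161834716797), (53.61818313598633, 21.544639587402344), 59.82883071899414)
0.074 [0.4608 0.2482 0.074 ] ((458.0340270996094, 250.0695343017578), (52.32115173339844, 21.023473739624023), 59.82877731323242)
```

View pics/w5.png

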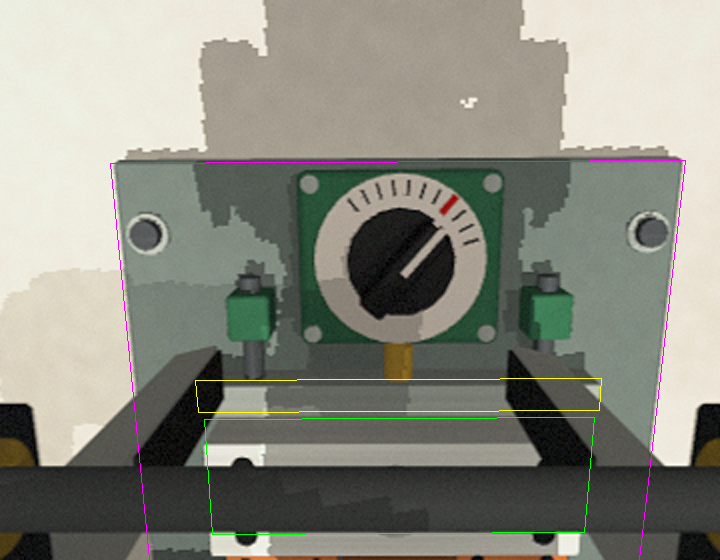

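The pointer at (443,230) is in line with the red mark at (449,205). The model overlay fits the bolster and bar, and the plate stands about 10 mm off the bar. Next, push the plate from the front with the fingers open.

>>> {"api": "move_arm", "payload": {"increments": [[1,-0.71,0.08,0,0,0,0],[1,-0.71,0.08,0,0,0,0],[1,-0.71,0.08,0,0,0,0],[1,-0.71,0.08,0.2,0,0,0],[1,0,0,0.5,0,0,0],[1,0,0,0.5,0,0,0],[1,0,0,0.4,0,0,0],[1,0,0,0.05,0,0,0],[1,0,0,0,0,0,0],[1,0.15,0,0,0,0,0],[1,0,0,0,0,0,0]]}}

```text
time_s: 8.6
ee_pos: [0.4632, -0.0267, 0.0451]
eef_rot: [-3.142, -0.002, -0.127]
force: [0.1, 0.5, 0.6]
grip_width: 0.0937
grip_force: 0.0
```

>>> {"api": "move_arm", "payload": {"increments": [[1,0,0,0.06,0,0,0],[1,0.05,0,0,0,0,0],[1,0.05,0,0,0,0,0],[1,0.05,0,0,0,0,0],[1,0.05,0,0,0,0,0],[1,0,0,0,0,0,0]]}}

```text
time_s: 9.2
ee_pos: [0.472, -0.0278, 0.0409]
eef_rot: [-3.142, -0.0, -0.126]
force: [-0.7, 0.1, 0.4]
grip_width: 0.0941
grip_force: 0.3
```

>>> {"api": "move_arm", "payload": {"increments": [[1,0.04,0,0,0,0,0],[1,0.03,0,0,0,0,0],[1,0,0,0,0,0,0]]}}

```text
time_s: 9.5
ee_pos: [0.4743, -0.0281, 0.0408]
eef_rot: [3.141, 0.003, -0.126]
force: [-10.7, 1.1, 6.1]
grip_width: 0.0943
grip_force: 5.0
```

>>> {"api": "move_arm", "payload": {"increments": [[1,0.04,0,0,0,0,0],[1,0.04,0,0,0,0,0],[1,0.04,0,0,0,0,0],[1,0,0,0,0,0,0]]}}

```text
time_s: 9.9
ee_pos: [0.4747, -0.028, 0.0401]
eef_rot: [3.141, 0.017, -0.126]
force: [-50.8, 3.8, 38.5]
grip_width: 0.094
grip_force: 25.8
```

>>> {"api": "move_arm", "payload": {"increments": [[1,0.03,0,0,0,0,0],[1,0.02,0,0,0,0,0],[1,0,0,0,0,0,0]]}}

```text
time_s: 10.2
ee_pos: [0.4748, -0.028, 0.0401]
eef_rot: [3.141, 0.023, -0.126]
force: [-69.3, 6.0, 54.1]
grip_width: 0.0936
grip_force: 35.2
```

The force is high, so I back off and look.

>>> {"api": "move_arm", "payload": {"increments": [[1,-0.15,0,0,0,0,0],[1,-0.15,0,0,0,0,0],[1,0,0,0,0,0,0]]}}

```text
time_s: 10.5
ee_pos: [0.4686, -0.0273, 0.0411]
eef_rot: [3.142, -0.001, -0.126]
force: [-0.2, 0.2, -0.5]
grip_width: 0.0944
grip_force: 0.0
```

```bash
python3 - <<'E'
from h import *
o=ctrl.get_obs();c=ctrl.camera("wrist");T=wristT(o,c);print(o["ee_pos"],o["eef_rot"],o["force"])
t=ctrl.camera("top")
A=cv2.resize(c["color"][60:360,120:520],(800,600),interpolation=cv2.INTER_CUBIC)
cv2.imwrite("pics/w6.png",A[:, :])
E
```

```text
[ 0.46864234 -0.02734849  0.04110905] [ 3.14158953e+00 -9.80281551e-04 -1.26226746e-01] [-0.22213075  0.1763738  -0.47163229]
```

View pics/w6.png

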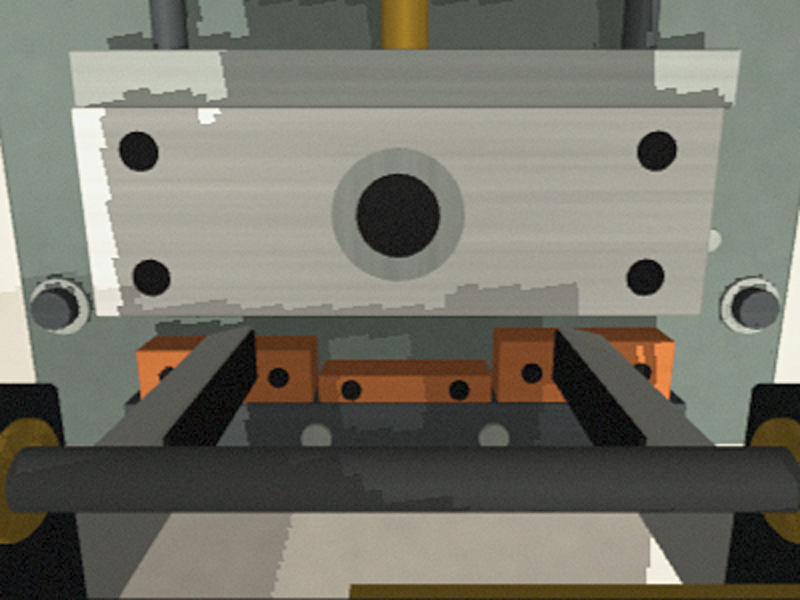

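The plate now lies against the bar, with its back edge on the bar at row 107. I rise and check that the knob has not been pushed back.

>>> {"api": "move_arm", "payload": {"increments": [[1,-0.1,0,-0.5,0,0,0],[1,0.4,0,-0.6,0,0,0],[1,0.6,0,-0.4,0,0,0],[1,0.6,0,0,0,0,0],[1,0.5,0,0,0,0,0],[1,0,0,0,0,0,0],[1,0,0,0,0,0,0]]}}

```text
time_s: 11.3
ee_pos: [0.5679, -0.04, 0.1154]
eef_rot: [-3.142, 0.001, -0.126]
force: [0.3, 1.5, 0.2]
grip_width: 0.0938
grip_force: 0.0
```

```bash
python3 - <<'E'
from h import *
o=ctrl.get_obs();c=ctrl.camera("wrist");T=wristT(o,c);print(o["ee_pos"],o["eef_rot"],o["force"])
F=np.array([.5362,-.036]);a=-.127
def f(x,y,z):return [F[0]+(x*np.cos(a)-y*np.sin(a))/1e3,F[1]+(x*np.sin(a)+y*np.cos(a))/1e3,z/1e3]
s=2.5;x0,y0=170,60;im=cv2.resize(c["color"][y0:y0+240,x0:x0+310],None,fx=s,fy=s,interpolation=cv2.INTER_CUBIC)
def d(pts,col):
    p=((w2px(c,np.array([f(*q) for q in pts]),T)-[x0,y0]+.5)*s).astype(int);cv2.polylines(im,[p.reshape(-1,1,2)],True,col,1)
r=lambda x0,x1,y0,y1,z:[(x0,y0,z),(x1,y0,z),(x1,y1,z),(x0,y1,z)]
d(r(-115,125,-135,135,18),(255,0,255));d(r(10,26,-95,95,42),(0,255,255))
cv2.imwrite("pics/w7.png",im)
E
```

```text
[ 0.5678709  -0.03995691  0.11540393] [-3.14158749e+00  6.33200739e-04 -1.26220943e-01] [0.28292662 1.53198908 0.22702545]
```

View pics/w7.png

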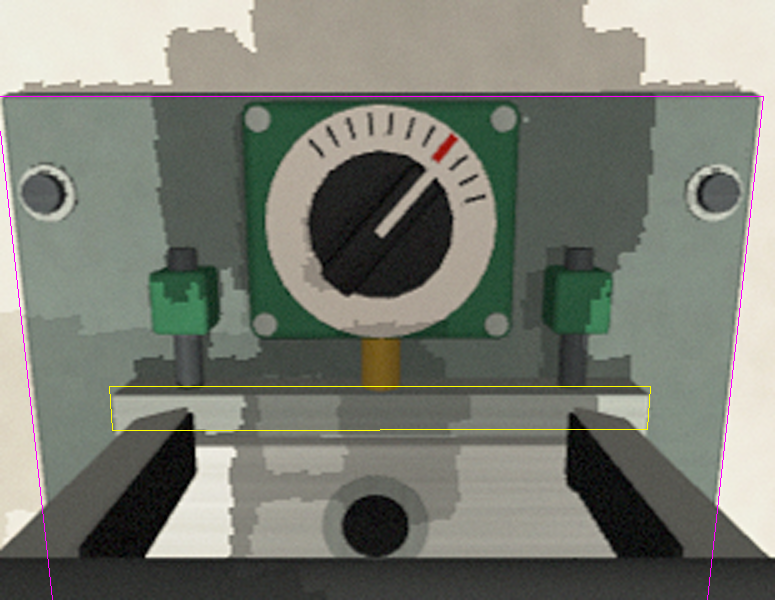

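The pointer is still on red at (445,149), and the plate edge at row 443 matches flush on the bar given its extra 8 mm of height. On to the packer.

>>> {"api": "move_arm", "payload": {"increments": [[0.5,-0.42,-0.78,-0.12,0,0,0],[0.5,-0.42,-0.78,-0.12,0,0,0],[0.5,-0.42,-0.78,-0.12,0,0,0],[0.5,-0.42,-0.78,-0.12,0,0,0],[0.5,-0.42,-0.78,-0.12,0,0,0],[0.5,-0.42,-0.78,-0.12,0,0,0],[0.5,-0.42,-0.78,-0.12,0,0,0],[0.5,0,0,0,0,0,-0.13],[0.5,0,0,0,0,0,-0.13],[0.5,0,0,0,0,0,-0.13],[0.5,0,0,0,0,0,-0.13],[0.5,0,0,0,0,0,-0.13],[0.5,0,0,0,0,0,-0.13],[0.5,0,0,0,0,0,-0.13],[0.5,0,0,0,0,0,-0.13],[0.5,0,0,0,0,0,-0.13],[0.5,0,0,0,0,0,0],[0.5,0,0,0,0,0,0]]}}

```text
time_s: 13.15
ee_pos: [0.4561, 0.2493, 0.1581]
eef_rot: [3.141, -0.0, 1.04]
force: [0.8, -0.8, -0.4]
grip_width: 0.0471
grip_force: 0.0
```

```bash
python3 - <<'E'
from h import *
o=ctrl.get_obs();c=ctrl.camera("wrist");T=wristT(o,c);print(o["ee_pos"],o["eef_rot"])
for k in ctrl.cut_out("packer",c)[:1]:
    m=k["mask"].astype(np.uint8);ys,xs=np.nonzero(m);print(k["conf"],k["centre"],xs.min(),xs.max(),ys.min(),ys.max())
    print(px2w(c,k["centre"][1],k["centre"][0],.06,T))
cv2.imwrite("pics/w8.png",cv2.resize(c["color"][60:300,170:490],None,fx=2.5,fy=2.5,interpolation=cv2.INTER_CUBIC))
E
```

```text
[0.45611136 0.24927298 0.15808106] [ 3.14147742e+00 -1.67237372e-04  1.03999667e+00]
0.6 [178.6, 322.0] 314 333 158 206
[0.46702159 0.26741304 0.06      ]
```

View pics/w8.png

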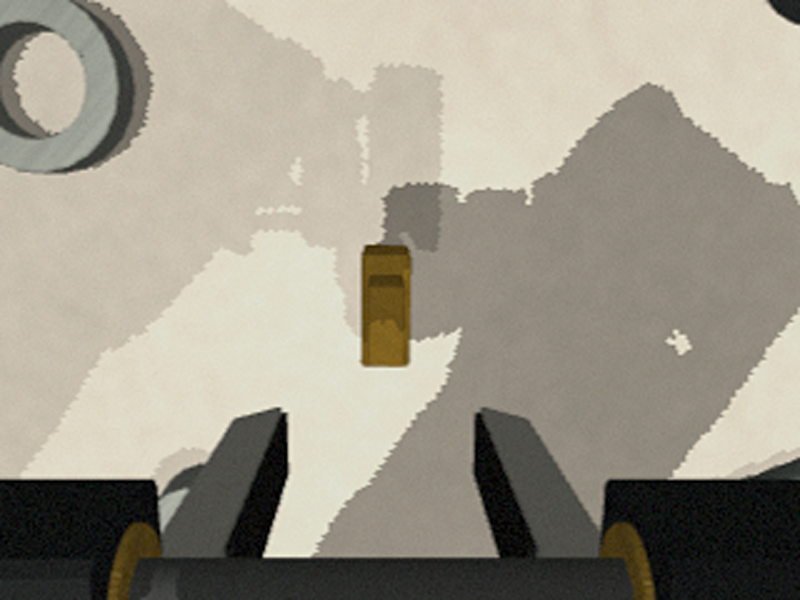

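The packer shows at cols 362–409, rows 245–366, square to the tool. Its tab top is centred near (387,327). I compute the offsets from these.

```bash
python3 - <<'E'
from h import *
o=ctrl.get_obs();c=ctrl.camera("wrist");T=wristT(o,c);Q=R.from_euler("xyz",o["eef_rot"]).as_matrix()
for u,v,z in[(387,327,.074),(385.5,310,.042),(385.5,254,.042)]:
    p=px2w(c,170+u/2.5,60+v/2.5,z,T);print(p.round(4),(Q.T@(p-o["ee_pos"])*1000).round(1))
t=ctrl.camera("top")
for k in ctrl.cut_out("packer",t)[:1]:print(k["conf"],px2w(t,k["centre"][1],k["centre"][0],.06))
E
```

```text
[0.4649 0.2586 0.074 ] [12.3  2.7 84. ]
[0.4649 0.2592 0.042 ] [ 12.8   2.4 116. ]
[0.4761 0.2784 0.042 ] [ 35.2   2.4 116. ]
```

>>> {"api": "move_arm", "payload": {"increments": [[0.5,0.12,0.02,0.4,0,0,0],[0.5,0.13,0.03,0.5,0,0,0],[0.5,0,0,0.5,0,0,0],[0.5,0,0,0.5,0,0,0],[0.5,0,0,0.32,0,0,0],[0.5,0,0,0,0,0,0],[0,0,0,0,0,0,0],[0,0,0,0,0,0,0],[0,0,0,0,0,0,0],[0,0,0,0,0,0,0]], "force": 50}}

```text
time_s: 14.4
ee_pos: [0.4652, 0.2591, 0.0476]
eef_rot: [3.141, -0.001, 1.044]
force: [-0.3, -0.0, -0.5]
grip_width: 0.0183
grip_force: 0.0
```

>>> {"api": "move_arm", "payload": {"increments": [[0,0,0,0,0,0,0],[0,0,0,0,0,0,0]], "force": 50}}

```text
time_s: 14.6
ee_pos: [0.4651, 0.259, 0.0474]
eef_rot: [3.141, -0.001, 1.044]
force: [-0.1, -0.6, 5.0]
grip_width: 0.0133
grip_force: 50.0
```

Gripped at about 13.5 mm on the tab. I lift it and carry it to hover over the thin pad.

>>> {"api": "move_arm", "payload": {"increments": [[0,0,0,-0.4,0,0,0],[0,0,0,-0.6,0,0,0],[0,0,0,-0.65,0,0,0],[0,-0.7,0.43,0,0,0,0],[0,-0.7,0.44,0,0,0,0],[0,-0.7,0.43,0,0,0,0],[0,-0.7,0.44,0,0,0,0],[0,-0.7,0.43,0,0,0,0],[0,-0.7,0.44,0,0,0,0],[0,-0.67,0.44,0,0,0,0],[0,0,0,0,0,0,-0.1],[0,0,0,0,0,0,-0.1],[0,0,0,0,0,0,-0.1],[0,0,0,0,0,0,-0.1],[0,0,0,0,0,0,0],[0,0,0,0,0,0,0]]}}

```text
time_s: 16.2
ee_pos: [0.474, -0.0282, 0.1292]
eef_rot: [-3.141, -0.0, 1.441]
force: [-0.5, 0.3, -3.3]
grip_width: 0.0137
grip_force: 50.0
```

```bash
python3 - <<'E'
from h import *
o=ctrl.get_obs();c=ctrl.camera("wrist");T=wristT(o,c);print(o["ee_pos"],o["eef_rot"],o["force"],o["grip_width"])
F=np.array([.5362,-.036]);a=-.127
def g(p):d=p[:2]-F;return (np.array([d[0]*np.cos(a)+d[1]*np.sin(a),-d[0]*np.sin(a)+d[1]*np.cos(a)])*1000).round(1)
print("tcp f",g(o["ee_pos"]))
Z={"nest":.05,"packer":.042,"pad_thin":.034,"pad_mid":.034,"stop_bar":.042,"pad_thick":.034}
for n,z in Z.items():
    for k in ctrl.cut_out(n,c)[:1]:
        m=k["mask"];ys,xs=np.nonzero(m);print(n,round(k["conf"],2),xs.min(),xs.max(),ys.min(),ys.max())
        if n!="packer":
            for r in np.linspace(ys.min(),ys.max(),6)[1:-1].astype(int):
                x=np.nonzero(m[r])[0]
                if len(x):print(r,g(px2w(c,x.min(),r,z,T)),g(px2w(c,x.max()+1,r,z,T)))
        else:
            for r in np.linspace(ys.min(),ys.max(),8).astype(int):
                x=np.nonzero(m[r])[0];print(r,x.min(),x.max())
E
```

```text
[ 0.47404818 -0.02819755  0.12923448] [-3.14107262e+00 -2.93532860e-05  1.44083020e+00] [-0.5313725  0.2822511 -3.2543822] 0.013674836290410684
tcp f [-62.6  -0.1]
nest 0.75 332 405 98 282
134 [-54.  62.] [ 6.7 61.7]
171 [-53.9  30.6] [ 6.8 30.4]
208 [-49.3  -2.6] [ 6.9 -2.8]
245 [-28.8 -37.8] [  7. -38.]
packer 0.58 305 337 188 277
188 310 334
200 307 336
213 305 336
226 309 334
238 309 334
251 310 333
264 310 333
277 310 332
pad_thin 0.64 294 305 170 224
180 [-87.7  20.2] [-77.5  20.2]
191 [-87.9   9.8] [-77.6   9.8]
202 [-88.2  -0.8] [-77.8  -0.8]
213 [-88.5 -11.5] [-78.  -11.6]
pad_mid 0.76 292 315 104 169
117 [-88.   76.6] [-68.6  76.5]
130 [-88.3  65.4] [-68.7  65.3]
143 [-87.7  54. ] [-68.8  53.9]
156 [-88.   42.3] [-68.9  42.2]
stop_bar 0.62 454 518 178 231
188 [64.2 13.6] [102.2  13.4]
199 [58.8  3.4] [107.2   3.2]
209 [59.7 -6.1] [108.5  -6.3]
220 [ 64.5 -16.7] [119.3 -16.9]
pad_thick 0.71 331 405 98 281
134 [-53.5  61.7] [11.  61.5]
171 [-53.4  28.5] [11.1 28.2]
207 [-48.5  -5.8] [11.1 -6.1]
244 [-26.8 -43.2] [ 11.3 -43.3]
```

Measured by the wrist camera, the gap runs from -77.8 to -54 in my fixture frame, centred at -65.9 and about 24 mm wide. The block is at about -63, so I shift it 2.8 mm to the front and lower it in stages.

>>> {"api": "move_arm", "payload": {"increments": [[0,0,-0.056,0,0,0,0],[0,0,0,0.4,0,0,0],[0,0,0,0.2,0,0,0],[0,0,0,0.1,0,0,0],[0,0,0,0.05,0,0,0],[0,0,0,0,0,0,0]]}}

```text
time_s: 17.15
ee_pos: [0.4715, -0.0279, 0.092]
eef_rot: [-3.142, -0.0, 1.444]
force: [0.1, -0.5, -3.6]
grip_width: 0.0138
grip_force: 50.0
```

>>> {"api": "move_arm", "payload": {"increments": [[0,0,0,0.1,0,0,0],[0,0,0,0.1,0,0,0],[0,0,0,0.05,0,0,0],[0,0,0,0,0,0,0]]}}

```text
time_s: 17.55
ee_pos: [0.4712, -0.0278, 0.0791]
eef_rot: [-3.141, -0.0, 1.444]
force: [-0.0, 0.1, -2.8]
grip_width: 0.0136
grip_force: 50.0
```

>>> {"api": "move_arm", "payload": {"increments": [[0,0,0,0.1,0,0,0],[0,0,0,0.1,0,0,0],[0,0,0,0.04,0,0,0],[0,0,0,0,0,0,0],[0,0,0,0,0,0,0]]}}

```text
time_s: 18.05
ee_pos: [0.4715, -0.0279, 0.0675]
eef_rot: [-3.142, -0.0, 1.444]
force: [-0.6, 0.4, -3.7]
grip_width: 0.0137
grip_force: 50.0
```

>>> {"api": "move_arm", "payload": {"increments": [[0,0,0,0.02,0,0,0],[0,0,0,0.02,0,0,0],[0,0,0,0,0,0,0]]}}

```text
time_s: 18.35
ee_pos: [0.4715, -0.0279, 0.0655]
eef_rot: [3.141, -0.0, 1.444]
force: [1.0, -0.2, -2.7]
grip_width: 0.014
grip_force: 50.0
```

Almost on the bed. I feel for it.

>>> {"api": "move_arm", "payload": {"increments": [[0,0,0,0.01,0,0,0],[0,0,0,0.01,0,0,0],[0,0,0,0,0,0,0]]}}

```text
time_s: 18.65
ee_pos: [0.4716, -0.0279, 0.0654]
eef_rot: [3.141, 0.0, 1.444]
force: [-5.5, 0.7, 12.7]
grip_width: 0.0136
grip_force: 50.0
```

The block is on the bed. I ease the down force, then press towards the plate.

>>> {"api": "move_arm", "payload": {"increments": [[0,0,0,-0.008,0,0,0],[0,0,0.02,0,0,0,0],[0,0,0.02,0,0,0,0],[0,0,0,0,0,0,0]]}}

```text
time_s: 19.05
ee_pos: [0.4733, -0.0281, 0.0654]
eef_rot: [-3.141, -0.0, 1.444]
force: [-4.8, 0.4, 10.2]
grip_width: 0.0136
grip_force: 50.0
```

>>> {"api": "move_arm", "payload": {"increments": [[0,0,0.015,0,0,0,0],[0,0,0,0,0,0,0],[0,0,0,0,0,0,0]]}}

```text
time_s: 19.35
ee_pos: [0.4739, -0.0281, 0.0654]
eef_rot: [-3.141, -0.0, 1.444]
force: [-6.6, 1.5, 10.9]
grip_width: 0.0135
grip_force: 50.0
```

>>> {"api": "move_arm", "payload": {"increments": [[0,0,0.015,0,0,0,0],[0,0,0,0,0,0,0],[0,0,0,0,0,0,0]]}}

```text
time_s: 19.65
ee_pos: [0.474, -0.0282, 0.0654]
eef_rot: [-3.139, 0.0, 1.444]
force: [-12.0, 1.6, 14.3]
grip_width: 0.0138
grip_force: 50.0
```

>>> {"api": "move_arm", "payload": {"increments": [[0,0,0.01,0,0,0,0],[0,0,0,0,0,0,0],[0,0,0,0,0,0,0]]}}

```text
time_s: 19.95
ee_pos: [0.474, -0.0282, 0.0654]
eef_rot: [-3.138, 0.0, 1.444]
force: [-16.1, 0.7, 17.5]
grip_width: 0.0142
grip_force: 50.0
```

>>> {"api": "move_arm", "payload": {"increments": [[0,0,0.015,-0.01,0,0,0],[0,0,0.01,0,0,0,0],[0,0,0,0,0,0,0],[0,0,0,0,0,0,0]], "force": 60}}

```text
time_s: 20.35
ee_pos: [0.4742, -0.0282, 0.0654]
eef_rot: [-3.135, 0.0, 1.444]
force: [-22.0, 1.6, 19.5]
grip_width: 0.0133
grip_force: 60.0
```

```bash
python3 - <<'E'
from h import *
o=ctrl.get_obs();c=ctrl.camera("wrist");T=wristT(o,c);print(o["ee_pos"],o["eef_rot"],o["force"],o["moment"])
F=np.array([.5362,-.036]);a=-.127
def g(p):d=p[:2]-F;return (np.array([d[0]*np.cos(a)+d[1]*np.sin(a),-d[0]*np.sin(a)+d[1]*np.cos(a)])*1000).round(1)
for n,z in {"nest":.05,"stop_bar":.042,"pad_mid":.034}.items():
    for k in ctrl.cut_out(n,c)[:2]:
        m=k["mask"];ys,xs=np.nonzero(m);print(n,round(k["conf"],2),xs.min(),xs.max(),ys.min(),ys.max())
        for r in np.linspace(ys.min(),ys.max(),6)[1:-1].astype(int):
            x=np.nonzero(m[r])[0]
            if len(x):print(r,g(px2w(c,x.min(),r,z,T)),g(px2w(c,x.max()+1,r,z,T)))
# red mark and pointer (white on black disc), fixture frame
im=c["color"].astype(int);B,G,Rr=im[...,0],im[...,1],im[...,2]
k=ctrl.cut_out("stop_knob",c)[:1]
if k:
    m=k[0]["mask"];print(k[0]["conf"],k[0]["centre"]);ys,xs=np.nonzero(m);print(xs.min(),xs.max(),ys.min(),ys.max())
    w=m&(im.min(2)>110);y,x=np.nonzero(w);P=np.array([g(px2w(c,u,v,.073,T)) for u,v in zip(x,y)])
    if len(P)>3:
        P=P.astype(np.float32);l=cv2.fitLine(P,2,0,.01,.01).ravel();print("pointer",len(P),P.mean(0),np.arctan2(l[1],l[0]))
rm=(Rr>120)&(G<70)&(B<70);rm[:, :430]=0;y,x=np.nonzero(rm);print("red",len(x),x.mean() if len(x) else 0,y.mean() if len(x) else 0)
if len(x):print(g(px2w(c,x.mean(),y.mean(),.041,T)))
E
```

```text
[ 0.47415509 -0.02820607  0.06541997] [-3.13509263e+00  1.06896021e-04  1.44399937e+00] [-21.99276558   1.62056537  19.48285151] [0.36056928 4.38795149 0.06702856]
nest 0.96 334 434 87 340
137 [-54.3  61. ] [ 6.6 60.9]
188 [-54.   27.9] [ 6.  27.9]
238 [-38.6  -7.1] [ 6.7 -7. ]
nest 0.43 422 521 84 259
119 [ 6.3 71.9] [61.8 71.9]
154 [ 6.8 50.2] [19.  50.2]
189 [ 6.7 27.3] [19.3 27.3]
224 [6.6 3.1] [35.1  3.1]
stop_bar 0.73 423 523 84 259
119 [ 9.1 72.2] [68.2 72.1]
154 [ 9.6 49.6] [22.3 49.6]
189 [ 9.5 25.7] [22.6 25.7]
224 [10.1  0.5] [39.7  0.5]
pad_mid 0.58 284 313 95 180
112 [-87.7  77.2] [-68.8  77.2]
129 [-88.1  66. ] [-68.9  66. ]
146 [-88.4  54.5] [-69.   54.5]
163 [-88.   42.7] [-68.3  42.7]
pad_mid 0.39 286 302 180 228
189 [-88.6  24.1] [-76.4  24.1]
199 [-88.1  16.8] [-77.2  16.8]
208 [-88.3  10. ] [-77.3  10. ]
218 [-87.7   2.5] [-76.7   2.5]
0.87 [230.4, 531.4]
493 575 193 264
pointer 124 [83.17096  -4.285484] -0.07530505
red 0 0 0
```

```bash
python3 - <<'E'
from h import *
o=ctrl.get_obs();c=ctrl.camera("wrist");T=wristT(o,c)
im=c["color"];hsv=cv2.cvtColor(im,cv2.COLOR_BGR2HSV).astype(int)
K=w2px(c,[[.6175,-.0467,.073],[.6175,-.0467,.041]],T).round(1);print("knob px pred top/disc",K)
sub=np.zeros(im.shape[:2],bool);sub[165:300,470:610]=1
red=sub&((hsv[...,0]<8)|(hsv[...,0]>172))&(hsv[...,1]>130)&(hsv[...,2]>60)
n,l,st,ce=cv2.connectedComponentsWithStats(red.astype(np.uint8))
for i in range(1,n):
    if st[i,4]>4:print("red",st[i],ce[i].round(1))
m=ctrl.cut_out("stop_knob",c)[0]["mask"].astype(np.uint8)
g=cv2.cvtColor(im,cv2.COLOR_BGR2GRAY)
black=(m>0)&(g<60);hull=cv2.convexHull(np.argwhere(black)[:,::-1].astype(np.int32));print("black",cv2.minEnclosingCircle(hull),black.sum())
inside=np.zeros_like(m);cv2.fillConvexPoly(inside,hull,1);inside=cv2.erode(inside,np.ones((3,3)))
w=(inside>0)&(g>95)
n,l,st,ce=cv2.connectedComponentsWithStats(w.astype(np.uint8))
for i in range(1,n):
    if st[i,4]>8:
        y,x=np.nonzero(l==i);P=np.array([px2w(c,u,v,.073,T)[:2]*1000 for u,v in zip(x,y)],np.float32);q=cv2.fitLine(P,2,0,.01,.01).ravel()
        print("white",st[i],ce[i].round(1),"world",P.mean(0),"angle",np.arctan2(q[1],q[0]),"rect",cv2.minAreaRect(P)[1])
E
```

```text
knob px pred top/disc [[560.8 241.1]
 [526.  224.8]]
black ((535.7941284179688, 234.9705810546875), 43.45442581176758) 4051
white [567 222   3   7  12] [567.5 225.8] world [620.96265 -37.32379] angle -1.3407781 rect (1.064638376235962, 4.202977180480957)
white [565 230  10  13  48] [569.1 234.4] world [622.2219   -42.986084] angle -0.9917501 rect (2.774883270263672, 9.731100082397461)
white [557 239  16  17 119] [565.1 246.3] world [620.3125   -50.473454] angle -0.87692195 rect (3.2390525341033936, 13.68245792388916)
white [533 255  28   8  99] [547.6 258.6] world [610.1617   -57.298058] angle -0.2453171 rect (4.082775115966797, 16.97539710998535)
```

The pointer reads about -0.88 rad in world against -0.83 for red, and the plate is flush on the bar. I press a little firmer.

>>> {"api": "move_arm", "payload": {"increments": [[0,0,0.012,-0.01,0,0,0],[0,0,0.012,-0.01,0,0,0],[0,0,0,0,0,0,0],[0,0,0,0,0,0,0],[0,0,0,0,0,0,0]]}}

```text
time_s: 21.2
ee_pos: [0.4743, -0.0282, 0.0655]
eef_rot: [-3.132, 0.0, 1.444]
force: [-23.5, 1.7, 12.5]
grip_width: 0.0135
grip_force: 60.0
```

>>> {"api": "move_arm", "payload": {"increments": [[0,0,0.01,0,-0.006,0,0],[0,0,0,0,0,0,0],[0,0,0,0,0,0,0],[0,0,0,0,0,0,0]]}}

```text
time_s: 21.6
ee_pos: [0.4743, -0.0282, 0.0655]
eef_rot: [-3.137, 0.0, 1.444]
force: [-27.4, 2.5, 16.1]
grip_width: 0.0135
grip_force: 60.1
```

The push is 27 N, with the block on the bed and nearly upright. I check that it is steady and hand in.

```bash
python3 - <<'E'
from h import *
c=ctrl.camera("wrist");o=ctrl.get_obs();print(o["ee_pos"],o["force"],o["grip_force"],o["time_s"])
print(ctrl.hand_in())
E
```

```text
[ 0.47429778 -0.02820473  0.06547457] [-27.13260213   2.60264016  14.95789797] 60.082597732543945 21.65
the job is handed in; nothing more can be done
None
```

The job is handed in at 21.7 s: the knob reads on red to within about 0.05 rad, the plate is flush on the stop bar, and the arm is holding the packing block down on the bed at the thin (middle) pad, pressing it on the plate with about 27 N; the one slip was an overshoot while pushing the plate back, to about 69 N sideways and about 88 N in all at the wrist, and the knob still read on red afterwards.

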